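# Stow the pastry brush under the clasp of its cradle

### The job

Stow the pastry brush in its clamp cradle: swing the clasp arm back over centre so that it stays open, take the brush out of the tray rack - there only its bristle head can be got hold of, so lay it on the free shelf and take it again by the handle - and lay it flat in the cradle with the whole bristle head between the guard walls, then let go of it. Once it lies there, swing the clasp arm back over so that it snaps down and holds the handle. Set the brush down gently without ever dropping it, and leave the muffin cups and the ramekin standing where they are.

Things in the scene. Friction and masses are not known exactly. Their poses are not given: they have to be found in the camera images.
- brush: Loose pastry brush, 210 mm long, 18 mm thick throughout, about 80 g, flat faces, rigid. Origin: mid-length on the underside; -x points to the bristle end, z up. Along x: bristle head -105 to -45 mm, 42 wide; shoulder to -23, 32 wide; beech handle to +105, 20 wide. Centre of mass near x = -7 mm. Starts flat on the shelf, handle in the rack's middle slot, head sticking out.
- brush_head (a point): Centre of the grey bristle head (brush x = -75 mm, 9 mm above the underside). Take it across its 42 mm width.
- brush_handle (a point): Point inside the 20 mm wide beech handle at brush x = +10 mm, 9 mm above the underside: take the handle here to lay it in the cradle.
- rack: Fixed rack of thin upright steel plates 60 mm high (dark sheets in its outer slots reach 73 mm). Origin on the shelf, on the middle slot's centre line. Plates along x from -19 to +111 mm, end plate at +118, outer plates at y = +-47. Middle slot 30 mm wide, open above and at -x, too narrow for fingers beside the handle. The brush starts with its origin and x axis on the rack's.
- cradle: Fixed clamp cradle, beech and steel. Origin on the shelf; a well-laid brush has the same x axis (head to -x) and its origin 25 mm above this one. Base 10 mm high, x -120 to +86, y -39 to +67 mm. Between x = -27 and +42 mm the handle hangs free 15 mm above the base: room for fingers. The clasp's hinge is on the +y side.
- guard (a point): Centre of the head bed's top (cradle x = -75, z = 25 mm). Steel guard walls beside it: inner faces at cradle y = +-29 mm, x from -117 to -27, tops at z = 60; an end wall as high has its inner face at x = -115. No room for fingers between walls and head.
- block (a point): Centre of the handle block's top (cradle x = 55, z = 25 mm), under the clasp. Block x 42 to 68 mm; low cheeks with inner faces at y = +-14, tops at z = 33.
- clasp (a joint): Clasp arm angle. 0: shut on nothing (start), arm to cradle -y, dipping 0.12 rad; 0.12: level, on a laid handle; grows as it swings up and back; 1.69 upright; 2.1 open stop, leaning to +y. Over-centre spring pushes it away from about 1.05 rad either way, some 0.2 N m/rad (2 to 3 N at the cross-bar near the ends), damping 0.1 N m s/rad: let go clearly past that it goes on by itself in 1 to 3 s and stays.
- clasp_grip (a point): Centre of the cross-bar at the clasp arm's free end, 100 mm from the hinge: steel, 16 mm thick, 34 mm long along the hinge axis. Can be pinched from above by its two ends and led round the arc, turning between the fingers. The arm below it is 14 mm wide, 8 mm thick.
- clasp_hinge (a point): Point on the clasp's hinge axis (parallel to cradle x), in the arm's middle plane: cradle (55, 50, 52) mm.
- clasp_pad (a point): Rubber pad, 16 mm across, under the clasp arm 50 mm from the hinge; presses the handle at brush x = +55 mm with about 4 N. The point: centre of its lower face.
- muffin_cup_a: Bystander: red silicone muffin cup, 70 mm across, 35 mm high. Origin: centre of the underside.
- muffin_cup_b: Bystander: the other red muffin cup, the same size.
- ramekin: Bystander: glass ramekin, 80 mm across, 45 mm high, on the robot's side. Origin: centre of the underside. The strip of shelf x = 0.44 to 0.68 m, y = -0.05 to 0.08 m always starts free. Beyond x = 0.67 m at the back stand a big round pan and a loaf tin (65 mm high) and a jar (85 mm).

How it is judged:
On the way, in this order (a step that is already met when the one before it is completed fails the run):
1. the clasp arm is swung back over centre to its open side (value of joint clasp above 1.6 rad), for 0.2 s.
2. the brush lies flat and let go in the cradle, its whole head between the guard walls, the clasp still open (x of brush_head in the frame of cradle between -0.088 and -0.058 m and y of brush_head in the frame of cradle between -0.01 and 0.01 m and z of brush in the frame of cradle between 0.02 and 0.03 m and angle between the x axis of brush and the x axis of cradle, either way round below 0.1 rad and angle between brush's own z axis and vertical below 0.08 rad and contact force between the fingers and brush below 0.1 N and linear speed of brush below 0.03 m/s and value of joint clasp above 1.4 rad), for 0.2 s.
At the end, for the whole second after the job is handed in: Brush released, at rest, flat (0.08 rad) in the cradle: head centre within 10 mm of its centre line, cradle x -88 to -58 mm, underside at 20 to 30 mm, axis within 0.10 rad; clasp at 0.06 to 0.20 rad, pressing the brush with over 1 N (x of brush_head in the frame of cradle between -0.088 and -0.058 m and y of brush_head in the frame of cradle between -0.01 and 0.01 m and z of brush in the frame of cradle between 0.02 and 0.03 m and angle between the x axis of brush and the x axis of cradle, either way round below 0.1 rad and angle between brush's own z axis and vertical below 0.08 rad and contact force between the fingers and brush below 0.1 N and linear speed of brush below 0.03 m/s and value of joint clasp between 0.06 and 0.2 rad and contact force between clasp and brush above 1 N); the robot touches nothing.
It fails at once if the brush is dropped (moves faster than 0.5 m/s with no finger on it) (linear speed of brush above 0.5 m/s and contact force between the fingers and brush below 0.05 N).
It fails at once if a muffin cup or the ramekin is shifted by more than 25 mm (distance of any of muffin_cup_a, muffin_cup_b, ramekin from where it was at the start of the episode above 0.025 m).
It also fails if it takes over 72 s, if anything falls off the work surface, if the arm or the gripper's body presses on something with over 40 N, if the wrist force passes 120 N, or if a joint passes its speed limit or range.

### The arm

A 6-joint arm with a two-finger parallel gripper is mounted at the origin on the work surface. World frame = base frame: x ahead of the robot, y to its left, z up, the work surface at z = 0. Lengths are in m, angles in rad, forces in N, time in s.
With the tool pointing down it reaches from about 0.3 to 0.85 m from the base axis. Payload 4.2 kg.
Tool frame: the origin (TCP) lies between the finger pads; the fingertips stand bot.finger_overhang ahead of it and the grasp point (between the pads) lies 11 mm behind it (bot.finger_overhang is the distance from the TCP to the fingertips, in m); z points along the fingers, y is the direction in which the jaws open and shut (so a half turn about z gives the same grasp; the last joint's range is limited). The gripper opens to 91 mm and grips with 3 to 60 N. Pads are 32 mm wide; open, the fingers measure 118 mm over their backs; the gripper's body (76 mm by 178 mm) begins 60 mm behind the grasp point.
Start: joints at [1.122, 0.32, 1.565, -0, 1.257, -0.02], TCP at [0.239, 0.523, 0.222] pointing down, gripper open.
Joint ranges: [-3.11, 3.11], [-0.84, 2.01], [0.21, 2.61], [-1.34, 4.49], [0.05, 2.63], [-2.56, 2.56]. Speed limits (rad/s): [2.57, 2.57, 3.14, 3.14, 3.14, 3.14].

### API

Orientations are given as [roll, pitch, yaw] about the fixed x, y, z axes, in that order (R = Rz(yaw) Ry(pitch) Rx(roll)).
In Python, from rig import monitor, imaging, bot gives the robot as it stands.
- The arm moves only by the tool apply_moves, never from a script. Its argument "rows" is a list that holds one entry, the list of rows, each a list of 7 numbers: the opening, from 0 (shut) to 1 (fully open), then the shift along the world's x, y, z in cm, then the turn, a rotation vector about the world's x, y, z in degrees. In form: [[[fingers, x, y, z, wx, wy, wz], ...]]. A call has exactly 10 rows; each row shifts and turns the commanded pose from where the row before left it; what a row does not reach is not made up. A row lasts 1/8 s, in which the tool goes at most 62.5 mm and 10.7 degrees, less where a joint would pass 70% of its speed; a pose out of reach is approached as far as the arm can. A call is refused whole if a number of a shift passes 6.25 or a number of a turn 10.7, either way. A call with a gripper value outside its range is refused whole. The fingers move at their own pace and stop on an object; the grip force is fixed at half the most. Time passes only in rows, so rows that do not move let the fingers close, or fill a call up. It gives the time, the measured TCP pose, the force and the opening at its end, in the units of the state.
- monitor.get_state(): the state, without advancing time (a new reading comes with each control period).
- imaging.camera(name): name is "scene" or "top"; returns the picture (480x640x3 uint8, red, green, blue); there is no depth.
- imaging.camera_info(name): a dict with "intrinsics" (3x3 intrinsics, pixels), "k1" (the pictures are not rectified: a ray, as slopes to the right and down, at radius r is drawn at 1 + k1 r^2 times it, then the intrinsics apply), "rvec" (rotation vector, rad) and "tvec" (3), from world to camera coordinates, as OpenCV has them. Camera axes: x right, y down, z forward; pixel columns grow to the right and rows downward; lengths in m; the calibration is good to about 2 mm. A picture is of the moment at which its call begins. camera_info takes no time and is no camera call.
- bot.finish_job(): hands the job in, once; it reports no verdict.
Trained networks look in the newest picture that a camera, given by its name, has taken for a name from the list of things; names that differ only in an ending like _2 or _b are one class to them, and where a whole thing is asked for, a point or a joint stands for the part that bears it (a point fixed in the world has none). Each returns a list of dicts, best first, with "confidence" (0 to 1); they miss things now and then, are a little off and sometimes report something else, mostly with a low value. They report only what shows in the picture. A call takes as long as a camera call.
- imaging.silhouettes(camera, label): "mask" (480x640 bool, what is visible of it) and "box" ([left, top, right, bottom] in pixels, round what is visible of it).
The state is a dict: "t": time; "joint_pos": joint angles; "joint_velocities": joint speeds; "tau": joint torques, N m; "eef_pos": TCP position; "ee_rot": TCP orientation; "force": force on the tool from outside, world axes, zero at the start; "moment": the same for the moment, N m; "width": opening from 0.0 (shut) to 1.0 (fully open).
Only numpy, scipy, OpenCV 4.12 (cv2) and the standard library are available. Lean on these libraries where they do the work, as an engineer would, in place of code of your own. Each camera call takes 0.05 s, during which the arm holds its last target. There are 200 camera calls.

## Working session

There is one attempt and no reset: what is moved stays moved. The work goes in short steps, Python scripts to look and compute and a tool call to move; the robot and the scene stay as the last step left them, time stands still between calls to the robot, and variables do not carry over. Pictures are saved under pics/ and viewed, about 8 in all and at most 12, crops included, and the job is handed in when it is done.

Besides the shell and the picture viewer there is one more tool, called after "Emit:" by a JSON object that holds its "op" and its "data". apply_moves: Moves the arm, as the interface text tells. Its arguments: {"type":"object","properties":{"rows":{"type":"array"}},"required":["rows"]}

```bash
ls; mkdir -p pics; cat > h.py <<'E'
import numpy as np, cv2
from rig import monitor, imaging, bot
E
python3 - <<'E'
from h import *
s=monitor.get_state(); print({k:np.round(v,3).tolist() for k,v in s.items()}); print(bot.finger_overhang)
for n in ("scene","top"):
    im=imaging.camera(n); cv2.imwrite(f"pics/{n}0.png",im[:,:,::-1]); print(n,imaging.camera_info(n))
E
```

```text
pics
{'t': 0.0, 'joint_pos': [1.122, 0.32, 1.566, -0.0, 1.257, -0.02], 'joint_velocities': [0.0, 0.0, -0.0, -0.001, 0.0, 0.0], 'tau': [-0.001, -41.247, -23.197, 0.073, 0.046, -0.0], 'eef_pos': [0.239, 0.523, 0.221], 'ee_rot': [-3.14, -0.0, 2.713], 'force': [0.523, 0.54, 0.603], 'moment': [0.048, -0.019, -0.008], 'width': 1.0}
0.008
scene {'intrinsics': array([[603.78368395,   0.        , 314.58455973],
       [  0.        , 603.78368395, 239.1600923 ],
       [  0.        ,   0.        ,   1.        ]]), 'k1': -0.18777785131379252, 'rvec': array([ 1.48635939,  1.99296054, -0.89925448]), 'tvec': array([ 0.13764801, -0.32608378,  1.48214202])}
top {'intrinsics': array([[540.8148198 ,   0.        , 319.26842563],
       [  0.        , 540.8148198 , 249.56577243],
       [  0.        ,   0.        ,   1.        ]]), 'k1': -0.06696198494271267, 'rvec': array([ 2.14308793, -2.1821536 ,  0.12455385]), 'tvec': array([0.03286973, 0.58791257, 1.14404336])}
```

View pics/scene0.png

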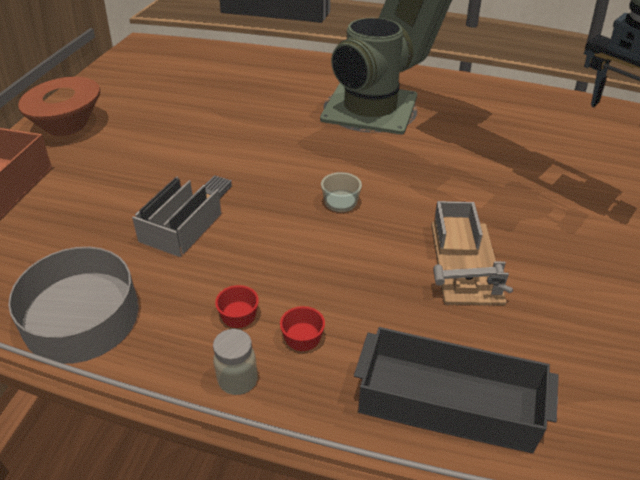

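View pics/top0.png

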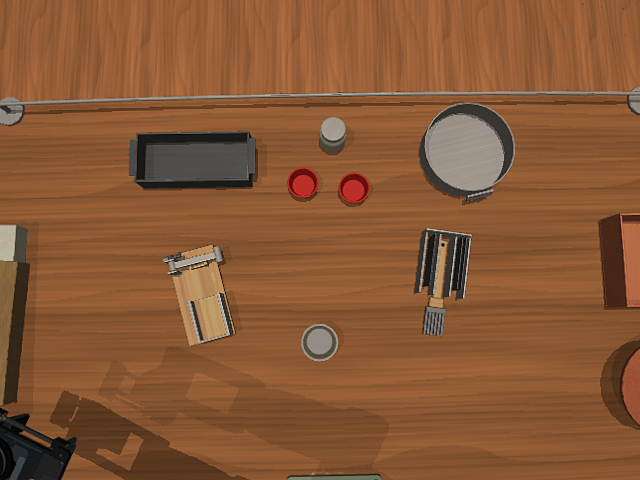

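The scene view shows the cradle at about (465,255), the rack at (180,215) with the brush head at (218,185), and the cups at (238,306) and (302,328). In the top view the cradle is at (200,295) and the rack at (443,262), with the brush head at (433,321). Next I'll enlarge these and get the silhouettes.

```bash
cat >> h.py <<'E'
def P(n):
    i=imaging.camera_info(n); return i["intrinsics"],np.array([i["k1"],0,0,0,0.]),i["rvec"],i["tvec"]
def proj(n,X):
    K,d,r,t=P(n); return cv2.projectPoints(np.atleast_2d(np.array(X,float)),r,t,K,d)[0][:,0]
def ray(n,uv):
    K,d,r,t=P(n); R=cv2.Rodrigues(r)[0]
    q=cv2.undistortPoints(np.array(uv,float).reshape(-1,1,2),K,d)[:,0]
    return -R.T@t, np.c_[q,np.ones(len(q))]@R
def onz(n,uv,z):
    c,d=ray(n,uv); return c+d*((z-c[2])/d[:,2])[:,None]
def tri(uvs,uvt):
    c1,d1=ray("scene",[uvs]);c2,d2=ray("top",[uvt]);A=np.c_[d1[0],-d2[0]]
    s=np.linalg.lstsq(A,c2-c1,rcond=None)[0];a=c1+s[0]*d1[0];b=c2+s[1]*d2[0]
    return (a+b)/2,np.linalg.norm(a-b)
def pose(x,y,a,L):
    L=np.atleast_2d(np.array(L,float));c,s=np.cos(a),np.sin(a)
    return np.c_[x+c*L[:,0]-s*L[:,1],y+s*L[:,0]+c*L[:,1],L[:,2]]
E
python3 - <<'E'
from h import *
m={}
for n in ("scene","top"):
    imaging.camera(n)
    for l in ("cradle","rack","brush","clasp","muffin_cup_a","ramekin"):
        for o in imaging.silhouettes(n,l)[:2]:
            v,u=np.nonzero(o["mask"]); print(n,l,round(o["confidence"],2),o["box"],len(u),[round(u.mean(),1),round(v.mean(),1)],np.round(onz(n,[[u.mean(),v.mean()]],.01)[0],3))
T=cv2.imread("pics/top0.png");S=cv2.imread("pics/scene0.png")
r=lambda I,x,y,w,h,k:cv2.resize(I[y:y+h,x:x+w],None,fx=k,fy=k,interpolation=cv2.INTER_CUBIC)
cv2.imwrite("pics/z1.png",np.hstack([r(T,150,235,100,120,4),r(S,420,195,100,120,4)]))
cv2.imwrite("pics/z2.png",np.hstack([r(T,400,220,100,120,4),r(S,134,165,100,120,4)]))
E
```

```text
scene cradle 0.58 [434.3, 202.0, 509.9, 308.5] 6093 [np.float64(466.0), np.float64(257.4)] [0.493 0.284 0.01 ]
scene rack 0.73 [131.8, 179.1, 222.9, 255.9] 4517 [np.float64(176.2), np.float64(216.9)] [ 0.537 -0.261  0.01 ]
scene rack 0.43 [278.8, 305.6, 325.8, 350.7] 1596 [np.float64(301.9), np.float64(327.6)] [0.729 0.052 0.01 ]
scene brush 0.63 [205.0, 176.8, 232.0, 194.3] 402 [np.float64(217.8), np.float64(185.5)] [ 0.421 -0.224  0.01 ]
scene clasp 0.66 [434.8, 265.9, 505.1, 284.1] 848 [np.float64(468.7), np.float64(273.4)] [0.533 0.293 0.01 ]
scene muffin_cup_a 0.96 [279.4, 305.6, 327.9, 351.0] 1610 [np.float64(302.0), np.float64(327.6)] [0.729 0.052 0.01 ]
scene muffin_cup_a 0.76 [215.4, 287.2, 258.6, 327.9] 1393 [np.float64(236.7), np.float64(305.2)] [ 0.714 -0.063  0.01 ]
scene ramekin 0.64 [320.9, 173.0, 361.9, 211.0] 1307 [np.float64(340.6), np.float64(191.2)] [0.369 0.02  0.01 ]
top cradle 0.61 [162.9, 245.8, 236.4, 347.3] 4619 [np.float64(201.4), np.float64(293.8)] [0.498 0.284 0.01 ]
top rack 0.81 [412.0, 229.1, 470.0, 300.8] 2602 [np.float64(443.6), np.float64(261.9)] [ 0.559 -0.254  0.01 ]
top rack 0.7 [171.2, 244.8, 221.2, 268.7] 551 [np.float64(197.3), np.float64(258.7)] [0.576 0.294 0.01 ]
top brush 0.9 [422.7, 239.1, 444.1, 336.9] 1151 [np.float64(435.9), np.float64(298.5)] [ 0.478 -0.233  0.01 ]
top brush 0.73 [339.3, 171.9, 369.0, 205.3] 740 [np.float64(354.1), np.float64(187.1)] [ 0.731 -0.059  0.01 ]
top clasp 0.8 [168.0, 244.9, 220.8, 270.7] 498 [np.float64(195.2), np.float64(258.9)] [0.575 0.299 0.01 ]
top muffin_cup_a 0.92 [338.3, 168.7, 370.3, 204.4] 689 [np.float64(353.7), np.float64(187.1)] [ 0.731 -0.058  0.01 ]
top muffin_cup_a 0.63 [286.4, 168.3, 321.9, 199.8] 778 [np.float64(303.0), np.float64(181.9)] [0.746 0.056 0.01 ]
top ramekin 0.92 [301.2, 322.0, 336.8, 359.8] 1081 [np.float64(319.3), np.float64(342.5)] [0.387 0.026 0.01 ]
```

View pics/z1.png

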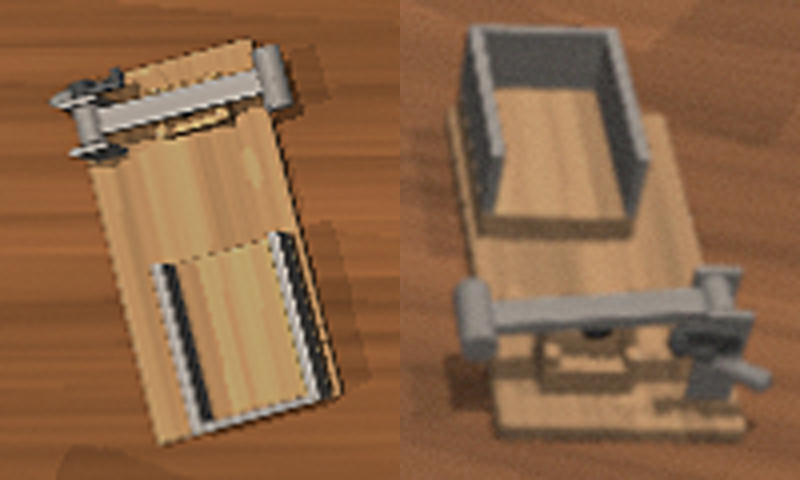

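View pics/z2.png

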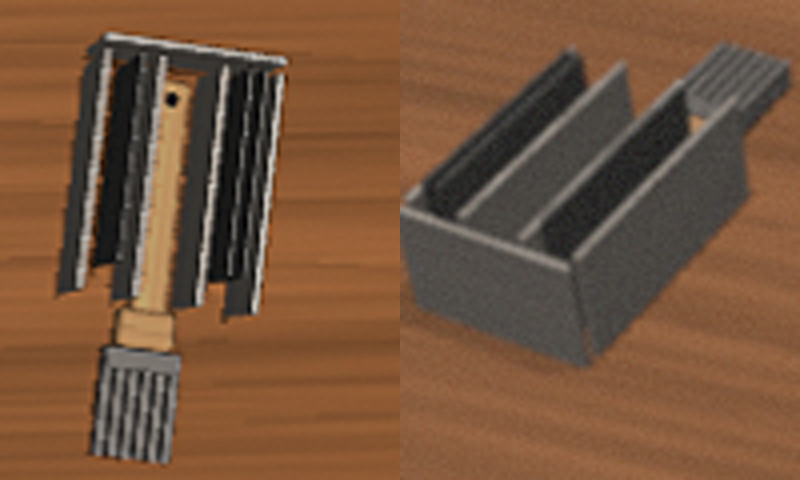

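Zoomed views. In the top view, the cradle base corners are at zoom (162,443), (340,392) and (252,42), and the cross-bar is at (271,77). The brush head corners are at (93,456), (168,463), (105,348) and (181,353). The same features show in the scene view, so I'll fit both poses from the two views.

```bash
cat > fit.py <<'E'
from h import *
from scipy.optimize import least_squares
def fit(obs,p0):
    def res(p):
        o=[]
        for n,(x0,y0,xo),l,z in obs:
            X=pose(p[0],p[1],p[2],l); X[:,2]+=p[3]
            u=[x0+(z[0]-xo+.5)/4-.5,y0+(z[1]+.5)/4-.5]
            o.append(proj(n,X)[0]-u)
        return np.array(o).ravel()
    s=least_squares(res,list(p0)+[0],loss="soft_l1"); r=res(s.x).reshape(-1,2); print(np.round(s.x,4)); print(np.round(r,1).tolist()); return s.x
if __name__=="__main__":
    T=(150,235,0);S=(420,195,400)
    c=fit([("top",T,[-.12,.067,.01],(162,443)),("top",T,[-.12,-.039,.01],(340,392)),("top",T,[.086,-.039,.01],(252,42)),
     ("top",T,[-.027,.031,.06],(158,265)),("top",T,[-.027,-.031,.06],(278,235)),("top",T,[-.117,.031,.06],(197,432)),("top",T,[-.117,-.031,.06],(322,398)),
     ("scene",S,[.086,-.039,0],(496,436)),("scene",S,[.086,.067,0],(742,436)),("scene",S,[-.12,.067,.01],(663,115)),("scene",S,[-.12,-.039,.01],(450,112)),
     ("scene",S,[-.117,-.031,.06],(477,30)),("scene",S,[-.117,.031,.06],(612,32)),("scene",S,[-.027,-.031,.06],(497,155)),("scene",S,[-.027,.031,.06],(643,157)),
     ],(.5,.28,.2))
    T=(400,220,0);S=(134,165,400)
    b=fit([("top",T,[-.105,.021,.018],(93,456)),("top",T,[-.105,-.021,.018],(168,463)),("top",T,[-.045,.021,.018],(105,348)),("top",T,[-.045,-.021,.018],(181,353)),("top",T,[.105,0,.018],(176,81)),
     ("scene",S,[-.105,-.021,.018],(722,45)),("scene",S,[-.105,.021,.018],(789,62)),("scene",S,[-.045,.021,.018],(738,97)),("scene",S,[-.045,-.021,.018],(686,85))],(.5,-.23,0))
    r=fit([("top",T,[.119,.048,.06],(105,38)),("top",T,[.119,-.048,.06],(286,62)),("top",T,[-.019,.047,.06],(78,290)),("top",T,[-.019,-.047,.06],(255,312)),
     ("scene",S,[.119,-.048,.06],(400,207)),("scene",S,[.119,.048,.06],(572,268)),("scene",S,[.119,.048,0],(588,365)),("scene",S,[-.019,.047,.06],(738,97))],(.5,-.23,0))
    hd=tri((420+(475-400+.5)/4-.5,195+320.5/4-.5),(150+271.5/4-.5,235+77.5/4-.5)); print("bar",hd)
    for nm,L in dict(bar=[.055,-.049,.04],hinge=[.055,.05,.052],head=[-.075,0,.034],hand=[.01,0,.034]).items(): print(nm,np.round(pose(*c[:3],L),4))
    for nm,L in dict(head=[-.075,0,.009],hand=[.01,0,.009]).items(): print("b",nm,np.round(pose(*b[:3],L),4))
E
python3 fit.py
```

```text
[ 0.515   0.2761  0.2514 -0.0017]
[[-0.8, 1.3], [1.2, 1.3], [0.2, -1.1], [0.3, 0.0], [-1.5, -0.2], [0.9, -0.3], [-1.9, 0.4], [-0.4, 1.6], [0.3, 2.6], [0.4, -0.6], [-1.1, -1.4], [-0.0, -0.6], [-0.7, -0.1], [1.1, 0.1], [-0.3, 0.5]]
[ 0.5029 -0.2356 -0.1546  0.0042]
[[-0.2, -0.1], [0.2, 0.7], [0.0, -0.6], [0.0, 0.7], [-0.6, -0.1], [0.7, -3.3], [1.3, -2.6], [-1.8, 4.8], [-6.5, 2.4]]
[ 0.5014 -0.2368 -0.1566 -0.    ]
[[0.4, -0.5], [-0.7, -0.3], [0.1, 0.5], [-0.3, 1.0], [-0.6, 0.1], [-0.5, -0.2], [0.5, 0.9], [0.1, -0.7]]
bar (array([0.58230806, 0.24263108, 0.04060608]), np.float64(0.001372728806853966))
bar [[0.5805 0.2423 0.04  ]]
hinge [[0.5558 0.3382 0.052 ]]
head [[0.4423 0.2574 0.034 ]]
hand [[0.5247 0.2785 0.034 ]]
b head [[ 0.4288 -0.2241  0.009 ]]
b hand [[ 0.5128 -0.2372  0.009 ]]
```

Both fits hold together: the heights are within 2 mm and the bar triangulates 2 mm from the model. Next I move above the cross-bar.

Emit:
{"op": "apply_moves", "data": {"rows": [[[1, 3.42, -2.8, -0.6, 0, 0, -5.1], [1, 3.42, -2.8, -0.6, 0, 0, -5.1], [1, 3.42, -2.8, -0.6, 0, 0, -5.1], [1, 3.42, -2.8, -0.6, 0, 0, -5.1], [1, 3.42, -2.8, -0.6, 0, 0, -5.1], [1, 3.42, -2.8, -1.2, 0, 0, -5.1], [1, 3.42, -2.8, -1.2, 0, 0, -5.1], [1, 3.42, -2.8, -1.2, 0, 0, -5.1], [1, 3.42, -2.8, -1.2, 0, 0, -5.1], [1, 3.42, -2.8, -1.2, 0, 0, -5.1]]]}}

```text
t: 2.05
eef_pos: [0.5822, 0.242, 0.1316]
ee_rot: [3.141, -0.0, 1.82]
force: [0.8, 0.6, 0.1]
width: 0.997
```

Emit:
{"op": "apply_moves", "data": {"rows": [[[0.6, 0, 0, -3, 0, 0, 0], [0.6, 0, 0, -3, 0, 0, 0], [0.6, 0, 0, -2.5, 0, 0, 0], [0.6, 0, 0, -1.6, 0, 0, 0], [0.5, 0, 0, 0, 0, 0, 0], [0, 0, 0, 0, 0, 0, 0], [0, 0, 0, 0, 0, 0, 0], [0, 0, 0, 0, 0, 0, 0], [0, 0, 0, 0, 0, 0, 0], [0, 0, 0, 0, 0, 0, 0]]]}}

```text
t: 3.3
eef_pos: [0.5816, 0.2432, 0.032]
ee_rot: [3.14, -0.0, 1.823]
force: [-0.6, 0.9, 6.5]
width: 0.368
```

```bash
python3 -c "
import numpy as np
a=.2514;ph=np.linspace(-.12,1.8,18);y=-10*np.cos(ph);z=10*np.sin(ph)
for d,e in zip(np.diff(y),np.diff(z)): print('[0, %.2f, %.2f, %.2f, 0, 0, 0],'%(-np.sin(a)*d,np.cos(a)*d,e))"
```

```text
[0, 0.02, -0.07, 1.13, 0, 0, 0],
[0, -0.01, 0.05, 1.13, 0, 0, 0],
[0, -0.05, 0.18, 1.11, 0, 0, 0],
[0, -0.08, 0.30, 1.09, 0, 0, 0],
[0, -0.11, 0.41, 1.04, 0, 0, 0],
[0, -0.13, 0.53, 0.99, 0, 0, 0],
[0, -0.16, 0.63, 0.92, 0, 0, 0],
[0, -0.19, 0.73, 0.84, 0, 0, 0],
[0, -0.21, 0.81, 0.75, 0, 0, 0],
[0, -0.23, 0.89, 0.65, 0, 0, 0],
[0, -0.25, 0.96, 0.55, 0, 0, 0],
[0, -0.26, 1.01, 0.43, 0, 0, 0],
[0, -0.27, 1.05, 0.31, 0, 0, 0],
[0, -0.28, 1.08, 0.19, 0, 0, 0],
[0, -0.28, 1.09, 0.06, 0, 0, 0],
[0, -0.28, 1.09, -0.07, 0, 0, 0],
[0, -0.28, 1.08, -0.19, 0, 0, 0],
```

Emit:
{"op": "apply_moves", "data": {"rows": [[[0, 0.02, -0.07, 1.13, 0, 0, 0], [0, -0.01, 0.05, 1.13, 0, 0, 0], [0, -0.05, 0.18, 1.11, 0, 0, 0], [0, -0.08, 0.3, 1.09, 0, 0, 0], [0, -0.11, 0.41, 1.04, 0, 0, 0], [0, -0.13, 0.53, 0.99, 0, 0, 0], [0, -0.16, 0.63, 0.92, 0, 0, 0], [0, -0.19, 0.73, 0.84, 0, 0, 0], [0, -0.21, 0.81, 0.75, 0, 0, 0], [0, -0.23, 0.89, 0.65, 0, 0, 0]]]}}

```text
t: 4.55
eef_pos: [0.5702, 0.2868, 0.1292]
ee_rot: [3.14, 0.002, 1.823]
force: [4.3, -3.6, -0.6]
width: 0.369
```

Emit:
{"op": "apply_moves", "data": {"rows": [[[0, -0.25, 0.96, 0.55, 0, 0, 0], [0, -0.26, 1.01, 0.43, 0, 0, 0], [0, -0.27, 1.05, 0.31, 0, 0, 0], [0, -0.28, 1.08, 0.19, 0, 0, 0], [0, -0.28, 1.09, 0.06, 0, 0, 0], [0, -0.28, 1.09, -0.07, 0, 0, 0], [0, -0.28, 1.08, -0.19, 0, 0, 0], [0, 0, 0, 0, 0, 0, 0], [0.7, 0, 0, 0, 0, 0, 0], [0.7, 0, 0, 0, 0, 0, 0]]]}}

```text
t: 5.8
eef_pos: [0.5495, 0.3611, 0.1404]
ee_rot: [-3.14, -0.0, 1.823]
force: [-0.5, -0.1, -0.1]
width: 0.558
```

Emit:
{"op": "apply_moves", "data": {"rows": [[[0.8, 0, 0, 3, 0, 0, 0], [0.8, -0.3, -1, 2.5, 0, 0, 3], [0.8, -1.1, -4.8, 0, 0, 0, 5.5], [0.8, -1.1, -4.8, 0, 0, 0, 5.5], [0.8, -1.1, -4.8, 0, 0, 0, 5.5], [0.8, -1.1, -4.8, 0, 0, 0, 5.5], [0.8, -1.1, -4.8, 0, 0, 0, 5.5], [0.8, -1.1, -4.8, 0, 0, 0, 5.5], [0.8, -1.1, -4.8, 0, 0, 0, 5.5], [0.8, -1.1, -4.8, 0, 0, 0, 5.5]]]}}

```text
t: 7.05
eef_pos: [0.4583, -0.0341, 0.1952]
ee_rot: [-3.142, -0.001, 2.646]
force: [0.7, -0.6, 0.5]
width: 0.8
```

```bash
python3 - <<'E'
from h import *
im=imaging.camera("scene")[:,:,::-1];cv2.imwrite("pics/s1.png",cv2.resize(im[170:330,400:560],None,fx=3,fy=3))
s=monitor.get_state();print(s["t"],s["eef_pos"],s["ee_rot"])
E
```

```text
7.1 [ 0.45666974 -0.03872978  0.19509337] [-3.13649253e+00 -1.06802877e-03  2.64609625e+00]
```

View pics/s1.png

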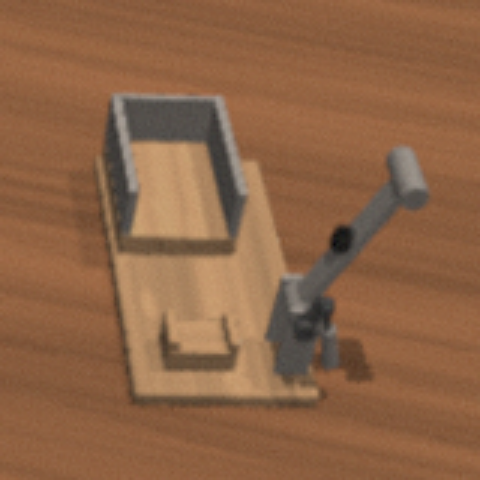

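The clasp stands open, with its bar at about (407,178) in the crop. Next I go to the brush head.

Emit:
{"op": "apply_moves", "data": {"rows": [[[0.85, -0.7, -4.6, -1, 0, 0, 4.9], [0.85, -0.7, -4.6, -1, 0, 0, 4.9], [0.85, -0.7, -4.6, -1, 0, 0, 4.9], [0.85, -0.7, -4.6, -1, 0, 0, 4.9], [0.85, 0, 0, -3.5, 0, 0, 0], [0.85, 0, 0, -3.5, 0, 0, 0], [0.85, 0, 0, -2, 0, 0, 0], [0.85, 0, 0, 0, 0, 0, 0], [0.85, 0, 0, 0, 0, 0, 0], [0.85, 0, 0, 0, 0, 0, 0]]]}}

```text
t: 8.35
eef_pos: [0.4323, -0.217, 0.0663]
ee_rot: [-3.141, 0.002, 2.985]
force: [0.3, -1.6, -0.3]
width: 0.844
```

```bash
python3 - <<'E'
from h import *
im=imaging.camera("scene")[:,:,::-1];a=cv2.resize(im[120:280,120:280],None,fx=2.5,fy=2.5)
b=cv2.resize(imaging.camera("top")[:,:,::-1][220:380,360:520],None,fx=2.5,fy=2.5);cv2.imwrite("pics/s2.png",np.hstack([a,b]))
s=monitor.get_state();print(s["t"],s["eef_pos"],s["ee_rot"])
E
```

```text
8.45 [ 0.43206003 -0.21699961  0.06611583] [-3.14117577e+00  1.60773182e-03  2.98507953e+00]
```

View pics/s2.png

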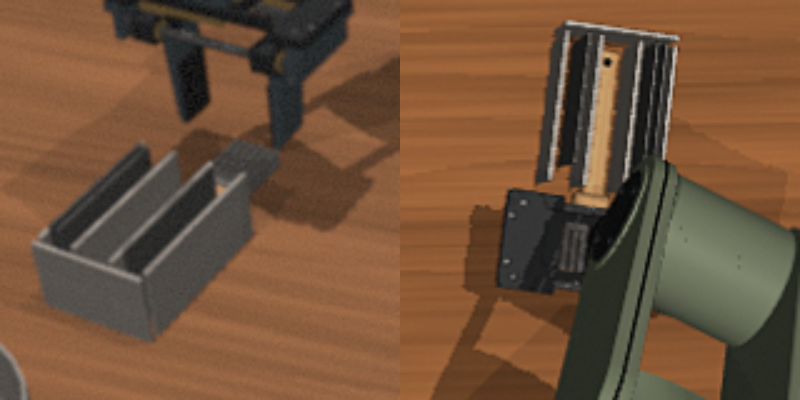

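The gripper straddles the head, about 8 mm too far to +y. I'll correct that, descend and grip.

Emit:
{"op": "apply_moves", "data": {"rows": [[[0.85, -0.4, -0.75, -1, 0, 0, 0], [0.85, 0, 0, -2, 0, 0, 0], [0.85, 0, 0, -1.5, 0, 0, 0], [0.85, 0, 0, -1, 0, 0, 0], [0.85, 0, 0, 0, 0, 0, 0], [0, 0, 0, 0, 0, 0, 0], [0, 0, 0, 0, 0, 0, 0], [0, 0, 0, 0, 0, 0, 0], [0, 0, 0, 0, 0, 0, 0], [0, 0, 0, 0, 0, 0, 0]]]}}

```text
t: 9.7
eef_pos: [0.4277, -0.2244, 0.0105]
ee_rot: [-3.141, 0.0, 2.985]
force: [0.3, -0.2, 1.6]
width: 0.459
```

Emit:
{"op": "apply_moves", "data": {"rows": [[[0, 0, 0, 0.8, 0, 0, 0], [0, 0, 0, 1.5, 0, 0, 0], [0, 0, 0, 2.2, 0, 0, 0], [0, 0, 0, 2.5, 0, 0, 0], [0, 0, 0, 2.5, 0, 0, 0], [0, 0, 0, 2, 0, 0, 0], [0, 0, 0.5, 0.5, 0, 0, 0], [0, 0.2, 1.1, 0, 0, 0, 1], [0, 0.4, 2.3, 0, 0, 0, 2.3], [0, 0.5, 2.6, 0, 0, 0, 2.9]]]}}

```text
t: 10.95
eef_pos: [0.4378, -0.1579, 0.1291]
ee_rot: [3.14, -0.002, 3.095]
force: [0.4, 0.4, -1.2]
width: 0.461
```

```bash
python3 - <<'E'
from h import *
im=imaging.camera("scene")[:,:,::-1];a=cv2.resize(im[80:280,120:320],None,fx=2,fy=2)
b=cv2.resize(imaging.camera("top")[:,:,::-1][180:380,320:520],None,fx=2,fy=2);cv2.imwrite("pics/s3.png",np.hstack([a,b]))
s=monitor.get_state();print(s["t"],s["eef_pos"],s["ee_rot"],s["width"])
E
```

```text
11.05 [ 0.43779572 -0.15671194  0.1291391 ] [ 3.13973476e+00 -2.83770407e-03  3.09673449e+00] 0.456768852282881
```

View pics/s3.png

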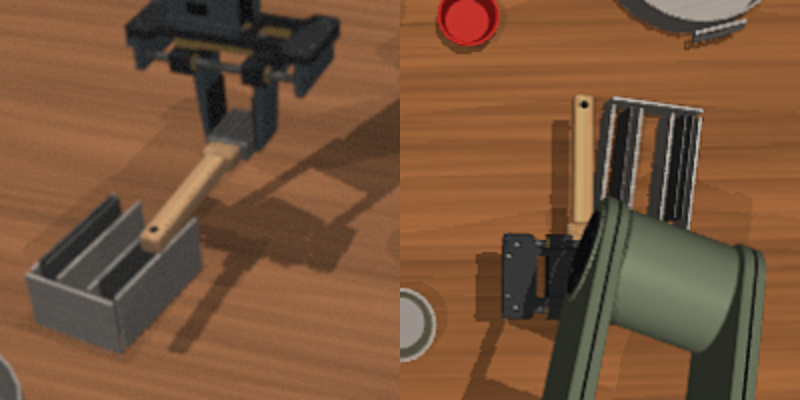

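The brush is held and looks level. I'll carry it to the free strip and lower it.

Emit:
{"op": "apply_moves", "data": {"rows": [[[0, 0.5, 2.5, 0, 0, 0, 2.9], [0, 0.5, 2.5, 0, 0, 0, 2.9], [0, 0.5, 2.5, 0, 0, 0, 2.9], [0, 0.5, 2.5, 0, 0, 0, 2.9], [0, 0.5, 2.5, -1, 0, 0, 2.9], [0, 0.5, 2.4, -1.5, 0, 0, 2.5], [0, 0, 0, -2.2, 0, 0, 0], [0, 0, 0, -2.2, 0, 0, 0], [0, 0, 0, -2, 0, 0, 0], [0, 0, 0, -1, 0, 0, 0]]]}}

```text
t: 12.3
eef_pos: [0.4675, -0.0105, 0.0298]
ee_rot: [3.141, -0.003, -2.893]
force: [-0.2, -0.2, -0.7]
width: 0.454
```

```bash
python3 - <<'E'
from h import *
im=imaging.camera("scene")[:,:,::-1];cv2.imwrite("pics/s4.png",cv2.resize(im[100:300,220:420],None,fx=3,fy=3))
s=monitor.get_state();print(s["t"],s["eef_pos"],s["ee_rot"],s["width"],s["force"])
for o in imaging.silhouettes("scene","brush")[:1]: print(o["box"])
p=s["eef_pos"]
for L in ([.18,0,0],[.18,0,.018]): print(proj("scene",pose(p[0],p[1],.2514,L)+[0,0,p[2]-.0105]))
E
```

```text
12.35 [ 0.46719669 -0.01043834  0.0292486 ] [ 3.14049344 -0.0038095  -2.89332117] 0.4614677248464075 [-0.00387648  0.04232916 -1.82731902]
[304.1, 199.2, 325.3, 282.3]
[[307.24754678 283.09769656]]
[[307.16434295 275.40465873]]
```

View pics/s4.png

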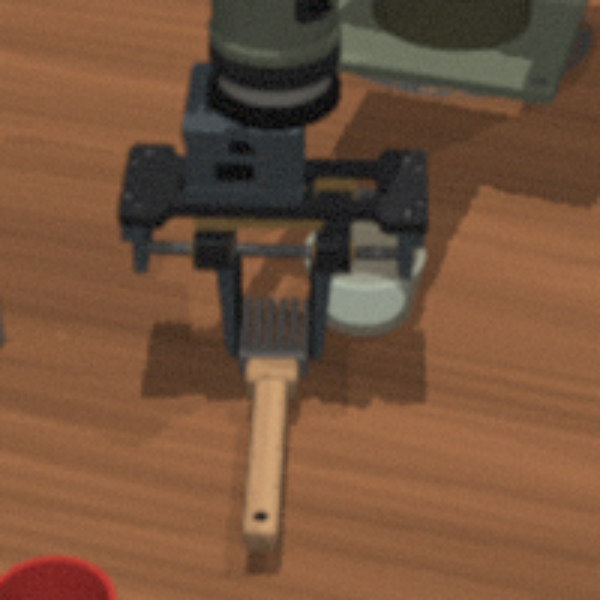

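The brush is level: its handle tip is at row 282 and the model predicted 283. I'll set it down gently and open.

Emit:
{"op": "apply_moves", "data": {"rows": [[[0, 0, 0, -0.6, 0, 0, 0], [0, 0, 0, -0.6, 0, 0, 0], [0, 0, 0, -0.4, 0, 0, 0], [0, 0, 0, -0.25, 0, 0, 0], [0, 0, 0, 0, 0, 0, 0], [0, 0, 0, 0, 0, 0, 0], [0.75, 0, 0, 0, 0, 0, 0], [0.75, 0, 0, 0, 0, 0, 0], [0.75, 0, 0, 0, 0, 0, 0], [0.75, 0, 0, 0, 0, 0, 0]]]}}

```text
t: 13.65
eef_pos: [0.4686, -0.0103, 0.0128]
ee_rot: [3.142, 0.0, -2.893]
force: [-0.3, 0.5, 0.2]
width: 0.748
```

Emit:
{"op": "apply_moves", "data": {"rows": [[[0.75, 0, 0, 2, 0, 0, 0], [0.75, 0, 0, 2.5, 0, 0, 0], [0.75, 1.4, 0.36, 1, 0, 0, 0], [0.75, 2.2, 0.56, 0, 0, 0, 0], [0.75, 2.2, 0.56, 0, 0, 0, 0], [0.75, 1.2, 0.3, 0, 0, 0, 0], [0.75, 0, 0, 0, 0, 0, 0], [0.75, 0, 0, 0, 0, 0, 0], [0.6, 0, 0, 0, 0, 0, 0], [0.6, 0, 0, 0, 0, 0, 0]]]}}

```text
t: 14.9
eef_pos: [0.5382, 0.0073, 0.0679]
ee_rot: [3.141, -0.0, -2.893]
force: [-0.3, 0.0, 0.5]
width: 0.603
```

```bash
python3 - <<'E'
from h import *
im=imaging.camera("scene")[:,:,::-1].copy()
s=monitor.get_state();p=s["eef_pos"];print(s["t"],p,s["ee_rot"],s["width"])
o=imaging.silhouettes("scene","brush")[0];print(o["box"])
# expected brush outline (top face)
bx,by=.4680+.075*.969,-.0103+.075*.246
hx=np.array([[-.105,.021],[-.045,.021],[-.045,.016],[-.023,.016],[-.023,.01],[.105,.01],[.105,-.01],[-.023,-.01],[-.023,-.016],[-.045,-.016],[-.045,-.021],[-.105,-.021]])
q=proj("scene",pose(bx,by,.2486,np.c_[hx,np.full(12,.018)]))
x0,y0,k=240,130,4
a=cv2.resize(im[y0:y0+150,x0:x0+150],None,fx=k,fy=k)
cv2.polylines(a,[((q-[x0,y0]+.5)*k).astype(int)],True,(255,255,0),1);cv2.imwrite("pics/s5.png",a)
E
```

```text
14.95 [0.53826163 0.00732382 0.06787323] [ 3.14152200e+00 -8.02769453e-05 -2.89340188e+00] 0.6018501012400983
[302.7, 206.3, 325.3, 289.1]
```

View pics/s5.png

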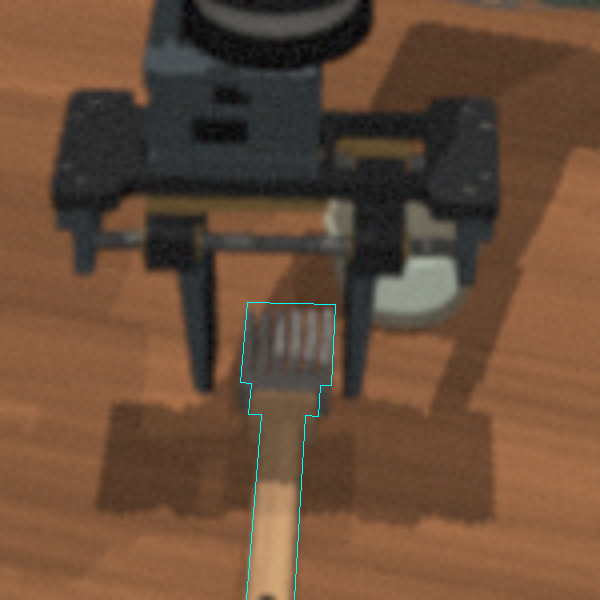

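The outline matches within about 1.5 px (about 4 mm along the brush) and is centred laterally. I'll take the handle.

Emit:
{"op": "apply_moves", "data": {"rows": [[[0.6, 0, 0, -2, 0, 0, 0], [0.6, 0, 0, -2, 0, 0, 0], [0.6, 0, 0, -1.1, 0, 0, 0], [0.6, 0, 0, -0.6, 0, 0, 0], [0, 0, 0, 0, 0, 0, 0], [0, 0, 0, 0, 0, 0, 0], [0, 0, 0, 0, 0, 0, 0], [0, 0, 0, 0, 0, 0, 0], [0, 0, 0, 0, 0, 0, 0], [0, 0, 0, 0, 0, 0, 0]]]}}

```text
t: 16.25
eef_pos: [0.5388, 0.0075, 0.0112]
ee_rot: [-3.142, 0.001, -2.893]
force: [0.8, 0.0, 3.2]
width: 0.217
```

Emit:
{"op": "apply_moves", "data": {"rows": [[[0, 0, 0, 0.8, 0, 0, 0], [0, 0, 0, 1.8, 0, 0, 0], [0, 0, 0, 2.5, 0, 0, 0], [0, 0, 0, 2.8, 0, 0, 0], [0, -0.1, 1, 2.5, 0, 0, 0], [0, -0.3, 2.6, 1.5, 0, 0, 0], [0, -0.4, 4, 0, 0, 0, 0], [0, -0.4, 4, 0, 0, 0, 0], [0, -0.4, 4, 0, 0, 0, 0], [0, -0.4, 4, 0, 0, 0, 0]]]}}

```text
t: 17.5
eef_pos: [0.5181, 0.2046, 0.1299]
ee_rot: [-3.142, -0.0, -2.893]
force: [-0.5, -0.4, -1.1]
width: 0.218
```

Emit:
{"op": "apply_moves", "data": {"rows": [[[0, -0.4, 3.6, 0, 0, 0, 0], [0, -0.3, 2.4, 0, 0, 0, 0], [0, -0.1, 1.2, 0, 0, 0, 0], [0, 0, 0, 0, 0, 0, 0], [0, 0, 0, -1, 0, 0, 0], [0, 0, 0, -1.2, 0, 0, 0], [0, 0, 0, 0, 0, 0, 0], [0, 0, 0, 0, 0, 0, 0], [0, 0, 0, 0, 0, 0, 0], [0, 0, 0, 0, 0, 0, 0]]]}}

```text
t: 18.75
eef_pos: [0.5108, 0.2756, 0.1081]
ee_rot: [3.141, 0.001, -2.893]
force: [-0.3, 0.2, -0.4]
width: 0.219
```

```bash
python3 - <<'E'
from h import *
s=monitor.get_state();p=s["eef_pos"];print(s["t"],p,s["ee_rot"],s["width"],s["force"])
im=imaging.camera("scene")[:,:,::-1].copy()
z=p[2]-.0107; yaw=s["ee_rot"][2]+np.pi
hx=np.array([[-.105,.021],[-.045,.021],[-.045,.016],[-.023,.016],[-.023,.01],[.105,.01],[.105,-.01],[-.023,-.01],[-.023,-.016],[-.045,-.016],[-.045,-.021],[-.105,-.021]])+[.004,0]
q=proj("scene",pose(p[0],p[1],yaw,np.c_[hx,np.full(12,.018+z)]))
x0,y0,k=390,130,3
a=cv2.resize(im[y0:y0+190,x0:x0+190],None,fx=k,fy=k)
cv2.polylines(a,[((q-[x0,y0]+.5)*k).astype(int)],True,(255,255,0),1)
for y in(-.029,.029):
  w=proj("scene",pose(.515,.2761,.2514,[[-.115,y,.06],[-.027,y,.06],[-.027,y,.025]]));cv2.polylines(a,[((w-[x0,y0]+.5)*k).astype(int)],False,(0,0,255),1)
cv2.imwrite("pics/s6.png",a)
E
```

```text
18.75 [0.51076918 0.27555508 0.10812815] [ 3.14135005e+00  6.96728390e-04 -2.89318745e+00] 0.21920641709255734 [-0.26895837  0.20416293 -0.3529534 ]
```

View pics/s6.png

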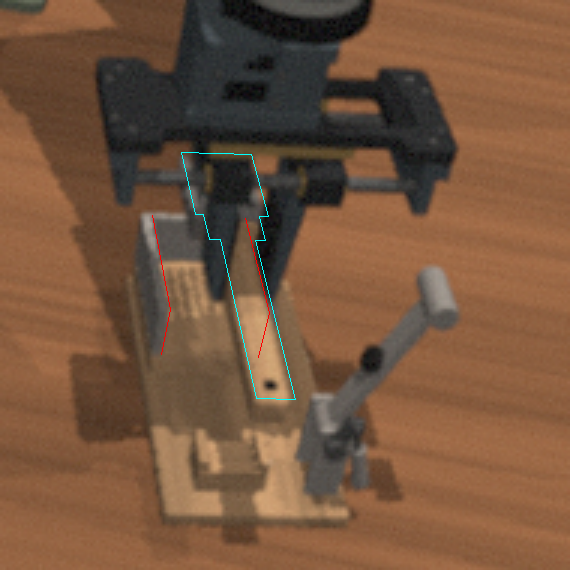

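The brush is above its bed, on the line and level. I'll lower it, shifted 3 mm to -x to keep clear of the clasp bar.

Emit:
{"op": "apply_moves", "data": {"rows": [[[0, -0.3, -0.08, -0.8, 0, 0, 0], [0, 0, 0, -1.2, 0, 0, 0], [0, 0, 0, -1.2, 0, 0, 0], [0, 0, 0, -1.2, 0, 0, 0], [0, 0, 0, -1, 0, 0, 0], [0, 0, 0, -0.8, 0, 0, 0], [0, 0, 0, -0.5, 0, 0, 0], [0, 0, 0, -0.3, 0, 0, 0], [0, 0, 0, 0, 0, 0, 0], [0, 0, 0, 0, 0, 0, 0]]]}}

```text
t: 20.05
eef_pos: [0.5078, 0.2748, 0.0381]
ee_rot: [3.141, 0.001, -2.893]
force: [-0.2, -0.7, -0.4]
width: 0.219
```

Emit:
{"op": "apply_moves", "data": {"rows": [[[0, 0, 0, -0.1, 0, 0, 0], [0, 0, 0, -0.1, 0, 0, 0], [0, 0, 0, -0.05, 0, 0, 0], [0, 0, 0, 0, 0, 0, 0], [0, 0, 0, 0, 0, 0, 0], [0.5, 0, 0, 0, 0, 0, 0], [0.5, 0, 0, 0, 0, 0, 0], [0.5, 0, 0, 0, 0, 0, 0], [0.5, 0, 0, 0, 0, 0, 0], [0.5, 0, 0, 0, 0, 0, 0]]]}}

```text
t: 21.3
eef_pos: [0.5075, 0.2746, 0.0352]
ee_rot: [3.142, -0.0, -2.893]
force: [-0.4, -0.3, -0.4]
width: 0.501
```

Emit:
{"op": "apply_moves", "data": {"rows": [[[0.5, 0, 0, 1, 0, 0, 0], [0.5, 0, 0, 2.5, 0, 0, 0], [0.5, 0, 0, 4, 0, 0, 0], [0.5, 0, 0, 4.5, 0, 0, 0], [0.6, 0, 0, 4.5, 0, 0, 0], [0.7, 0, 0, 2, 0, 0, -9], [0.7, 0.7, 2, 0, 0, 0, -9], [0.7, 0.7, 2, 0, 0, 0, -9], [0.7, 0.8, 2, 0, 0, 0, -9], [0.7, 0.8, 2, 0, 0, 0, -9]]]}}

```text
t: 22.55
eef_pos: [0.5377, 0.3552, 0.2211]
ee_rot: [3.141, 0.0, 2.599]
force: [0.6, 0.2, 0.6]
width: 0.701
```

Emit:
{"op": "apply_moves", "data": {"rows": [[[0.7, 0.4, 1.1, 0, 0, 0, -9], [0.7, 0.4, 1.1, 0, 0, 0, -9], [0.7, 0, 0, 0, 0, 0, -9], [0.7, 0, 0, 0, 0, 0, -9], [0.7, 0, 0, 0, 0, 0, -9], [0.7, 0, 0, 0, 0, 0, 0], [0.7, 0, 0, 0, 0, 0, 0], [0.7, 0, 0, 0, 0, 0, 0], [0.7, 0, 0, 0, 0, 0, 0], [0.7, 0, 0, 0, 0, 0, 0]]]}}

```text
t: 23.8
eef_pos: [0.5456, 0.3766, 0.2203]
ee_rot: [3.142, 0.0, 1.819]
force: [0.1, 0.4, 0.2]
width: 0.702
```

```bash
python3 - <<'E'
from h import *
s=monitor.get_state();p=s["eef_pos"];print(s["t"],p,s["ee_rot"],s["width"],s["force"])
x0,y0,k=400,110,3
im=imaging.camera("scene")[:,:,::-1].copy()
a=cv2.resize(im[y0:y0+200,x0:x0+130],None,fx=k,fy=k)
q=proj("scene",[[.5459,.3767,.1437]]);print(q)
cv2.drawMarker(a,tuple(((q[0]-[x0,y0]+.5)*k).astype(int)),(255,255,0),0,12,1)
hx=np.array([[-.105,.021],[-.045,.021],[-.045,.016],[-.023,.016],[-.023,.01],[.105,.01],[.105,-.01],[-.023,-.01],[-.023,-.016],[-.045,-.016],[-.045,-.021],[-.105,-.021]])
q=proj("scene",pose(.515,.2761,.2514,np.c_[hx,np.full(12,.043)]))
cv2.polylines(a,[((q-[x0,y0]+.5)*k).astype(int)],True,(255,255,0),1)
t=imaging.camera("top")[:,:,::-1][215:365,140:270]
cv2.imwrite("pics/s7.png",np.hstack([a,cv2.copyMakeBorder(cv2.resize(t,None,fx=3,fy=3),0,150,0,0,0)]))
E
```

```text
23.8 [0.54557832 0.376649   0.22028793] [3.14152020e+00 8.97173626e-06 1.81949286e+00] 0.70226724367883 [0.12738416 0.3736636  0.21750727]
[[535.31896612 228.38767087]]
```

View pics/s7.png

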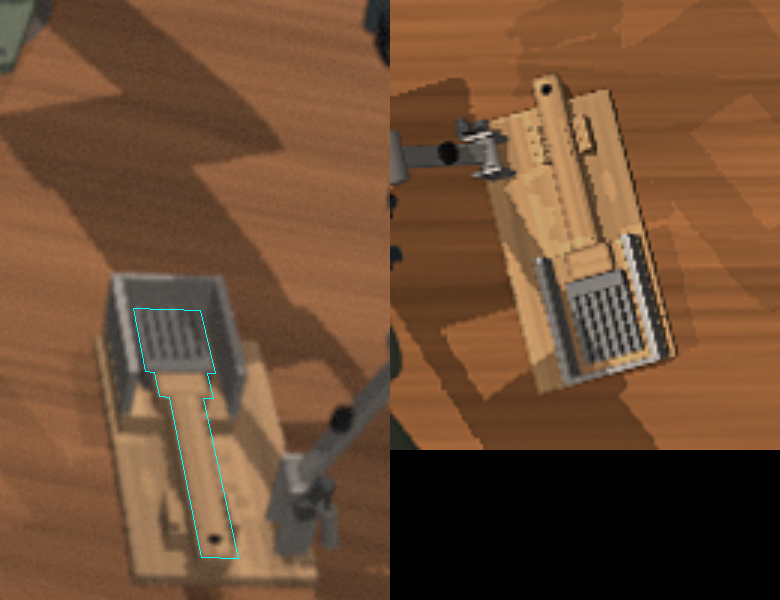

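The brush lies on its outline, head between the walls and handle between the cheeks. The bar measured at (535.7,229.3) agrees with the prediction of (535.3,228.4). I'll pinch the bar and lead it back.

Emit:
{"op": "apply_moves", "data": {"rows": [[[0.65, 0, 0, -2.5, 0, 0, 0], [0.6, 0, 0, -2.5, 0, 0, 0], [0.6, 0, 0, -2, 0, 0, 0], [0.6, 0, 0, -1.4, 0, 0, 0], [0.6, 0, 0, 0, 0, 0, 0], [0, 0, 0, 0, 0, 0, 0], [0, 0, 0, 0, 0, 0, 0], [0, 0, 0, 0, 0, 0, 0], [0, 0, 0, 0, 0, 0, 0], [0, 0, 0, 0, 0, 0, 0]]]}}

```text
t: 25.15
eef_pos: [0.5468, 0.3772, 0.1373]
ee_rot: [3.138, -0.001, 1.819]
force: [4.5, 1.5, 2.6]
width: 0.373
```

```bash
python3 -c "
import numpy as np
a=.2514;ph=np.linspace(1.98,.3,18);y=-10*np.cos(ph);z=10*np.sin(ph)
for d,e in zip(np.diff(y),np.diff(z)): print('[0, %.2f, %.2f, %.2f, 0, 0, 0],'%(-np.sin(a)*d,np.cos(a)*d,e))"
```

```text
[0, 0.23, -0.90, 0.35, 0, 0, 0],
[0, 0.24, -0.92, 0.25, 0, 0, 0],
[0, 0.24, -0.94, 0.16, 0, 0, 0],
[0, 0.25, -0.95, 0.06, 0, 0, 0],
[0, 0.25, -0.96, -0.04, 0, 0, 0],
[0, 0.24, -0.95, -0.13, 0, 0, 0],
[0, 0.24, -0.93, -0.23, 0, 0, 0],
[0, 0.23, -0.90, -0.32, 0, 0, 0],
[0, 0.22, -0.87, -0.41, 0, 0, 0],
[0, 0.21, -0.83, -0.50, 0, 0, 0],
[0, 0.20, -0.77, -0.58, 0, 0, 0],
[0, 0.18, -0.71, -0.66, 0, 0, 0],
[0, 0.17, -0.65, -0.73, 0, 0, 0],
[0, 0.15, -0.58, -0.79, 0, 0, 0],
[0, 0.13, -0.50, -0.84, 0, 0, 0],
[0, 0.11, -0.41, -0.89, 0, 0, 0],
[0, 0.08, -0.33, -0.93, 0, 0, 0],
```

Emit:
{"op": "apply_moves", "data": {"rows": [[[0, 0.23, -0.9, 0.35, 0, 0, 0], [0, 0.24, -0.92, 0.25, 0, 0, 0], [0, 0.24, -0.94, 0.16, 0, 0, 0], [0, 0.25, -0.95, 0.06, 0, 0, 0], [0, 0.25, -0.96, -0.04, 0, 0, 0], [0, 0.24, -0.95, -0.13, 0, 0, 0], [0, 0.24, -0.93, -0.23, 0, 0, 0], [0, 0.23, -0.9, -0.32, 0, 0, 0], [0, 0.22, -0.87, -0.41, 0, 0, 0], [0, 0.21, -0.83, -0.5, 0, 0, 0]]]}}

```text
t: 26.4
eef_pos: [0.5705, 0.2856, 0.1306]
ee_rot: [3.137, -0.001, 1.819]
force: [3.4, 0.3, 8.5]
width: 0.37
```

Emit:
{"op": "apply_moves", "data": {"rows": [[[0, 0.2, -0.77, -0.58, 0, 0, 0], [0, 0.18, -0.71, -0.66, 0, 0, 0], [0, 0.17, -0.65, -0.73, 0, 0, 0], [0, 0.15, -0.58, -0.79, 0, 0, 0], [0, 0.13, -0.5, -0.84, 0, 0, 0], [0, 0.11, -0.41, -0.89, 0, 0, 0], [0, 0.08, -0.33, -0.93, 0, 0, 0], [0, 0, 0, 0, 0, 0, 0], [0.7, 0, 0, 0, 0, 0, 0], [0.7, 0, 0, 0, 0, 0, 0]]]}}

```text
t: 27.65
eef_pos: [0.578, 0.2455, 0.0734]
ee_rot: [-3.139, -0.0, 1.819]
force: [-0.2, 0.4, 0.1]
width: 0.559
```

Emit:
{"op": "apply_moves", "data": {"rows": [[[0.7, 0, 0, 2, 0, 0, 0], [0.7, 0, 0, 4, 0, 0, 0], [0.7, 0, 0, 4, 0, 0, 0], [0.7, -3, -3, 3, 0, 0, 0], [0.7, -4, -4, 0, 0, 0, 0], [0.7, -4, -4, 0, 0, 0, 0], [0.7, -4, -4, 0, 0, 0, 0], [0.7, -4, -4, 0, 0, 0, 0], [0.7, 0, 0, 0, 0, 0, 0], [0.7, 0, 0, 0, 0, 0, 0]]]}}

```text
t: 28.9
eef_pos: [0.3895, 0.056, 0.2042]
ee_rot: [3.141, -0.0, 1.819]
force: [0.2, -0.2, -0.3]
width: 0.701
```

Emit:
{"op": "apply_moves", "data": {"rows": [[[0.7, 0, 0, 0, 0, 0, 0], [0.7, 0, 0, 0, 0, 0, 0], [0.7, 0, 0, 0, 0, 0, 0], [0.7, 0, 0, 0, 0, 0, 0], [0.7, 0, 0, 0, 0, 0, 0], [0.7, 0, 0, 0, 0, 0, 0], [0.7, 0, 0, 0, 0, 0, 0], [0.7, 0, 0, 0, 0, 0, 0], [0.7, 0, 0, 0, 0, 0, 0], [0.7, 0, 0, 0, 0, 0, 0]]]}}

```text
t: 30.15
eef_pos: [0.3892, 0.0556, 0.204]
ee_rot: [3.142, 0.0, 1.819]
force: [0.4, -1.0, 0.7]
width: 0.7
```

```bash
python3 - <<'E'
from h import *
s=monitor.get_state();p=s["eef_pos"];print(s["t"],p,s["force"])
x0,y0,k=400,180,4
a=cv2.resize(imaging.camera("scene")[:,:,::-1][y0:y0+135,x0:x0+110].copy(),None,fx=3.6,fy=3.6)
t=cv2.resize(imaging.camera("top")[:,:,::-1][230:365,150:255].copy(),None,fx=3.6,fy=3.6)
b=proj("scene",pose(.515,.2761,.2514,[.055,-.05,.052]))[0]
cv2.drawMarker(a,tuple(((b-[x0,y0]+.5)*3.6).astype(int)),(255,255,0),0,10,1)
hx=np.array([[-.105,.021],[-.045,.021],[-.045,.016],[-.023,.016],[-.023,.01],[.105,.01],[.105,-.01],[-.023,-.01],[-.023,-.016],[-.045,-.016],[-.045,-.021],[-.105,-.021]])
q=proj("top",pose(.515,.2761,.2514,np.c_[hx,np.full(12,.043)]))
cv2.polylines(t,[((q-[150,230]+.5)*3.6).astype(int)],True,(255,255,0),1)
cv2.imwrite("pics/s8.png",np.hstack([a,t]))
for n,l in (("scene","muffin_cup_a"),("scene","ramekin")):
  for o in imaging.silhouettes(n,l)[:2]: print(l,np.round(o["box"],1))
E
```

```text
30.15 [0.38924774 0.05564125 0.2039739 ] [ 0.4261741  -1.00971882  0.65280969]
muffin_cup_a [278.1 306.  326.9 350.3]
muffin_cup_a [213.7 289.  260.4 328. ]
ramekin [318.1 173.4 362.3 211.8]
```

View pics/s8.png

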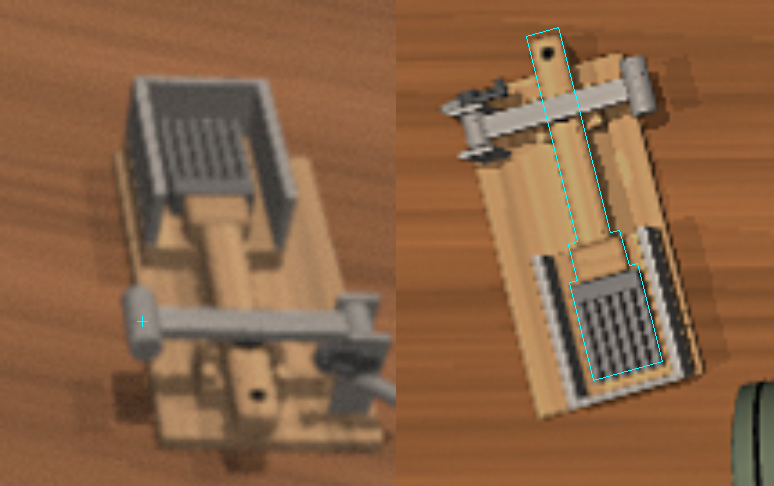

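The clasp lies level on the handle with its bar on the level mark at (142,321). The head is between the walls, and the cups and ramekin haven't moved. I'll hand the job in.

```bash
python3 -c "
from h import *
print(bot.finish_job())"
```

```text
the job is handed in; nothing more can be done
None
```

The brush is stowed in the cradle with the clasp snapped down on its handle, and I handed the job in at about 30 s of the 72 s allowed. `finish_job` gives no verdict, so this rests on my own last checks.

- **What I did:** I swung the clasp open past centre, where it stayed. Then I lifted the brush out of the rack by its head, laid it on the free shelf and took it again by the handle. I laid it in the cradle, let go, and led the clasp back until it snapped shut.
- **Deviation:** I held the handle at about brush x = -4 mm instead of +10 mm, to keep the gripper's body clear of the open clasp bar.
- **Brush position:** in the last pictures it lies within a few millimetres of its ideal outline, with the whole head between the guard walls.
- **Clasp:** the cross-bar sits on the predicted "level" mark, about 0.12 rad. I had no sensor for its pressing force, so the over 1 N requirement is inferred from the level bar resting on the handle.
- **Bystanders:** the cups' and ramekin's outlines moved by no more than about 3 px, which is within detector noise.
- **Robot:** the arm was clear of everything.
- **Disagreements:**
  - The brush's position along its length on the shelf differed by about 4 mm between two checks, well inside the ±15 mm allowed.
  - The pose fit of the brush in the rack had residuals up to 6.5 px on two scene points. These were rack corners I had mistaken for head corners, so I took the head position from the rack fit and the brush's top-view points.

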